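Make up the nut-fitting kit and the plane-care kit

TASK

Make up two kits for the guitar bench. The nut-fitting kit goes in the smaller wooden tray: the amber shellac bottle and the bone nut blank; the plane-care kit goes in the larger tray: the small white dropper bottle and the little thumb plane. In each tray stand the bottle upright in the round recess and lay the other thing flat in the open bay, setting everything down rather than dropping it, and leave the bigger white bottle standing where it is in the rack.

Things in the scene. Friction and masses are not known exactly. Their poses are not given: they have to be found in the camera images.
- small_tray: Smaller wooden kit tray, fixed on the bench, 96 (x) x 172 (y) x 18 mm, walls 6 mm; origin: centre of its underside. In its +y part a block (top 18 mm) with a round recess 72 mm wide for a bottle, centre (0, +38) mm; in its -y part an open bay, 84 (x) x 76 (y) mm inside, centre (0, -42) mm. Both floors 6 mm over the underside. To the left or right; x axis points away from the robot, yaw within 0.2.
- large_tray: Larger wooden kit tray, fixed on the bench, 117 (x) x 192 (y) x 18 mm, walls 6 mm; origin: centre of its underside. In its -y part a block (top 18 mm) with a round recess 60 mm wide for a bottle, centre (0, -54) mm; in its +y part an open bay, 105 (x) x 108 (y) mm inside, centre (0, +36) mm. Both floors 6 mm over the underside. On the other side from the smaller tray; yaw within 0.2.
- rack: Wooden bottle rack, fixed, behind the trays: 90 (x) x 310 (y) mm, origin: centre of its underside, yaw within 0.1 rad. Board 12 mm thick; a steel retaining rail along its front (-x, robot's side), top 44 mm over the bench; back board up to 42 mm, end cheeks to 50 mm. Three bottles stand on the board in a row along y, about 95 mm apart, in any order.
- shellac: Amber brown shellac bottle with black cap: round, 46 mm in diameter, body 82 mm high (rounded shoulder above about 65 mm), 106 mm with its cap (22 mm wide), 0.13 kg. Origin at the centre of its underside, z up. Stands in the rack; goes into the round recess of the smaller tray.
- oil: Small white dropper bottle with black cap: round, 40 mm in diameter, body 72 mm high (rounded shoulder above about 58 mm), 93 mm with the cap (18 mm wide), 0.09 kg. Origin at the centre of its underside, z up. Stands in the rack; goes into the round recess of the larger tray.
- alcohol: Bigger white bottle with black cap: round, 54 mm in diameter, body 90 mm high, 116 mm with its cap. Origin at the centre of its underside. Stands in the rack and stays there.
- plane: Small thumb plane: pale sole with dark wooden knob and wedge, 54 mm wide (x) x 81 mm long (y), 35 mm high over all, 0.32 kg; the body with its upright sides, 54 mm apart along x, is 13 mm high. Origin at the centre of its underside, z up. Lies on the bench between the trays, yaw within 0.6 rad. Goes into the open bay of the larger tray.
- nut: Bone nut blank: off-white little bar, 20 mm wide (x) x 55 mm long (y) x 10 mm high, 0.015 kg. Origin at the centre of its underside, z up. Lies on the bench between the trays, yaw within 0.6 rad. Goes into the open bay of the smaller tray.

How it is judged:
At the end, for the whole second after the job is handed in: Amber bottle upright in smaller tray's recess (16 mm in x, y), nut flat in its bay (34 mm); dropper bottle upright in larger tray's recess (14 mm), plane flat in its bay (28 mm): on the floors within 5 mm, tilt under 0.12 rad, at rest. Bigger white bottle upright within 20 mm of its start (x of shellac in the frame of small_tray between -0.016 and 0.016 m and y of shellac in the frame of small_tray between 0.022 and 0.054 m and z of shellac in the frame of small_tray between 0.001 and 0.011 m and angle between each of shellac, nut, oil, plane, alcohol's own z axis and vertical below 0.12 rad and linear speed of each of shellac, nut, oil, plane below 0.02 m/s and x of nut in the frame of small_tray between -0.034 and 0.034 m and y of nut in the frame of small_tray between -0.076 and -0.008 m and z of nut in the frame of small_tray between 0.001 and 0.011 m and x of oil in the frame of large_tray between -0.014 and 0.014 m and y of oil in the frame of large_tray between -0.068 and -0.04 m and z of oil in the frame of large_tray between 0.001 and 0.011 m and x of plane in the frame of large_tray between -0.028 and 0.028 m and y of plane in the frame of large_tray between 0.008 and 0.064 m and z of plane in the frame of large_tray between 0.001 and 0.011 m and distance of alcohol from where it was at the start of the episode below 0.02 m); the robot touches nothing.
It fails at once if a kit item is dropped or thrown: it moves faster than 0.7 m/s untouched by the fingers ((linear speed of shellac above 0.7 m/s and contact force between the fingers and shellac below 0.05 N) or (linear speed of oil above 0.7 m/s and contact force between the fingers and oil below 0.05 N) or (linear speed of plane above 0.7 m/s and contact force between the fingers and plane below 0.05 N) or (linear speed of nut above 0.7 m/s and contact force between the fingers and nut below 0.05 N)).
It also fails if it takes over 96 s, if anything falls off the work surface, if the arm or the gripper's body presses on something with over 40 N, if the wrist force passes 120 N, or if a joint passes its speed limit or range.

ROBOT

A 6-joint arm with a two-finger parallel gripper is mounted at the origin on a cart in front of the work surface, level with it; the furniture and walls round the work are solid. World frame = base frame: x ahead of the robot, y to its left, z up, the work surface at z = 0. Lengths are in m, angles in rad, forces in N, time in s.
With the tool pointing down it reaches from about 0.25 to 0.8 m from the base axis. Payload 8.5 kg.
Tool frame: the origin (TCP) lies on the centre line of the jaws, within the pads' length; the fingertips stand 19 mm ahead of it and the grasp point (between the pads) is the TCP; z points along the fingers, y is the line along which they close (so a half turn about z gives the same grasp; the last joint's range is limited). The gripper opens to 85 mm and grips with 20 to 120 N. Pads are 22 mm wide; open, the fingers measure 114 mm over their backs; the gripper's body (76 mm by 85 mm) begins 54 mm behind the grasp point. The pads swing forward as they close: fully open they stand 13 mm farther back than shut.
Start: joints at [1.331, 0.238, -0.013, 1.319, 0, 1.571], TCP at [0.125, 0.51, 0.25] pointing down, gripper open.
Joint ranges: [-2.66, 2.66], [-1.03, 1.9], [-1.14, 1.46], [-1.82, 2.27], [-1.45, 1.34], [-3.14, 3.14]. Speed limits (rad/s): [2.22, 2.22, 2.79, 3.14, 3.14, 3.14].

INTERFACE

Orientations are given as a unit quaternion [w, x, y, z].
In Python, from plant import manip gives the robot as it stands. The module is installed in compiled form; this text tells all that it offers.
- The arm moves only by the tool step_arm, never from a script. Its arguments are lists of equal length, an entry for each row: "translation": the shift along the tool's x, y, z as a fraction of full scale, a list of three; "rotation": the turn, a rotation vector about the tool's x, y, z as a fraction of full scale, a list of three; "fingers": the opening, from -1 (shut) to 1 (fully open). In form: {"translation": [[tx, ty, tz], ...], "rotation": [[wx, wy, wz], ...], "fingers": [fingers, ...]}. A call has 1 to 20 rows; each row is the pose to reach, as a shift and turn from the pose commanded when the call began, along the tool's axes at that moment; what a row does not reach only later rows make up. Full scale, the value 1, is 150 mm for a shift and 45 degrees for a turn. A row lasts 1/8 s, in which the tool goes at most 62.5 mm and 10.7 degrees, less where a joint would pass 70% of its speed; a pose out of reach is approached as far as the arm can. A call with a number of a shift or a turn outside -1 to 1 is refused whole. A call with a gripper value outside its range is refused whole. The fingers move at their own pace and stop on an object; the grip force is fixed at half the most. Time passes only in rows, so rows that repeat a pose let the fingers close. It gives the time, the measured TCP pose, the force, the opening and the grip force at its end, in the units of the state.
- manip.observe(): the state, without advancing time (a new reading comes with each control period).
- manip.read_camera(name): name is "scene" or "top" or "wrist"; returns the picture (420x560x3 uint8, red, green, blue); there is no depth.
- manip.get_calibration(name): a dict with "camera_matrix" (3x3 intrinsics, pixels), "pose" (4x4, takes a point from camera to world coordinates). Camera axes: x right, y down, z forward; pixel columns grow to the right and rows downward; lengths in m; the calibration is good to about 2 mm. The wrist camera is an equidistant fisheye: a pixel r from the principal point sees the ray r / f radians off the axis. A picture is of the moment at which its call begins: read the wrist's pose just before it. get_calibration takes no time and is no camera call; for the wrist camera it gives the pose at the moment of the call.
- manip.hand_in(): hands the job in; it is judged then, once.
The state is a dict: "time": time; "joint_positions": joint angles; "qvel": joint speeds; "effort": joint torques, N m; "tool_pos": TCP position; "ee_rot": TCP orientation; "wrist_force": force on the tool from outside, world axes, zero at the start; "wrist_torque": the same for the moment, N m; "opening": finger opening in m; "grip_force": force on a finger pad.
Only numpy, scipy, OpenCV 4.12 (cv2) and the standard library are available. Lean on these libraries where they do the work, as an engineer would, in place of code of your own. Each camera call takes 0.05 s, during which the arm holds its last target. There are 200 camera calls.

## Working session

There is one attempt and no reset: what is moved stays moved. The work goes in short steps, Python scripts to look and compute and a tool call to move; the robot and the scene stay as the last step left them, time stands still between calls to the robot, and variables do not carry over. Pictures are saved under pics/ and viewed, at most 14 in all, crops included, and the job is handed in when it is done.

Besides the shell and the picture viewer there is one more tool, called after "Emit:" as name(argument=value, ...), one argument or row to a line, values as JSON. step_arm: Moves the arm, as the interface text tells. Shift numbers are shares of 150 mm and turn numbers shares of 45 degrees, none past 1 either way. Its arguments: {"type":"object","properties":{"translation":{"type":"array","items":{"type":"array","items":{"type":"number","minimum":-1,"maximum":1}}},"rotation":{"type":"array","items":{"type":"array","items":{"type":"number","minimum":-1,"maximum":1}}},"fingers":{"type":"array","items":{"type":"number"}}},"required":["translation","rotation","fingers"]}

```bash
mkdir -p pics; python3 - <<'E'
from plant import manip
import cv2,numpy as np
s=manip.observe();print(s['time'],s['tool_pos'],s['ee_rot'],s['opening'])
for n in("scene","top"):
    im=manip.read_camera(n);cv2.imwrite(f"pics/{n}0.png",im[:,:,::-1])
    c=manip.get_calibration(n);print(n,np.round(c['camera_matrix'],1).tolist(),np.round(c['pose'],4).tolist())
E
```

```text
0.0 [0.12458476 0.50957923 0.24967638] [-9.31030677e-05  1.19616235e-01  9.92819929e-01 -7.31967841e-04] 0.08551298155311783
scene [[435.7, 0.0, 283.0], [0.0, 435.7, 210.6], [0.0, 0.0, 1.0]] [[0.8331, -0.3991, 0.3829, 0.1952], [-0.5531, -0.5955, 0.5827, -0.5429], [-0.0046, -0.6972, -0.7169, 0.6994], [0.0, 0.0, 0.0, 1.0]]
top [[434.4, 0.0, 280.9], [0.0, 434.4, 204.5], [0.0, 0.0, 1.0]] [[0.0015, -0.9943, 0.1066, 0.4516], [-1.0, -0.0005, 0.0093, -0.0179], [-0.0092, -0.1066, -0.9943, 0.9899], [0.0, 0.0, 0.0, 1.0]]
```

View pics/top0.png

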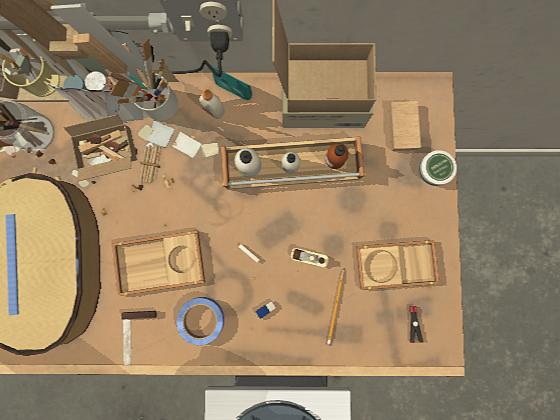

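View pics/scene0.png

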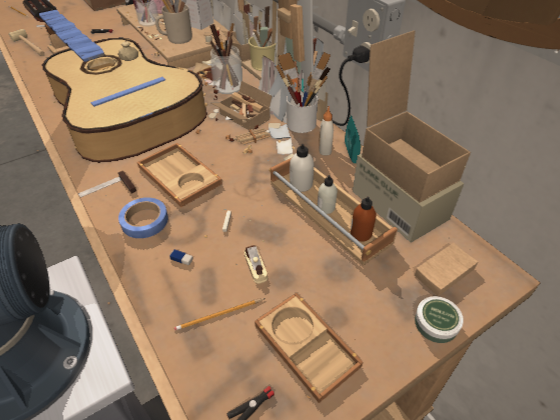

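The top view shows the large tray at about (158,262), the small tray at (398,265), nut at (250,253) and plane at (311,257). In the rack are the alcohol (246,160), oil (291,160) and shellac (337,155). I'll zoom in to measure.

```bash
python3 - <<'E'
import cv2,numpy as np
im=cv2.imread('pics/top0.png')
z=lambda x,y,w,h,f:cv2.resize(im[y:y+h,x:x+w],None,fx=f,fy=f,interpolation=cv2.INTER_CUBIC)
a=z(110,225,100,75,4);b=z(348,228,100,75,4);c=z(232,235,100,40,4);d=z(218,132,150,60,2.6666667)
out=np.zeros((600,800,3),np.uint8);out[:300,:400]=a;out[:300,400:]=b;out[300:460,:400]=c;out[300:460,400:]=d[:160,:400]
cv2.imwrite('pics/zoom.png',out)
E
```

```text
(no output)
```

View pics/zoom.png

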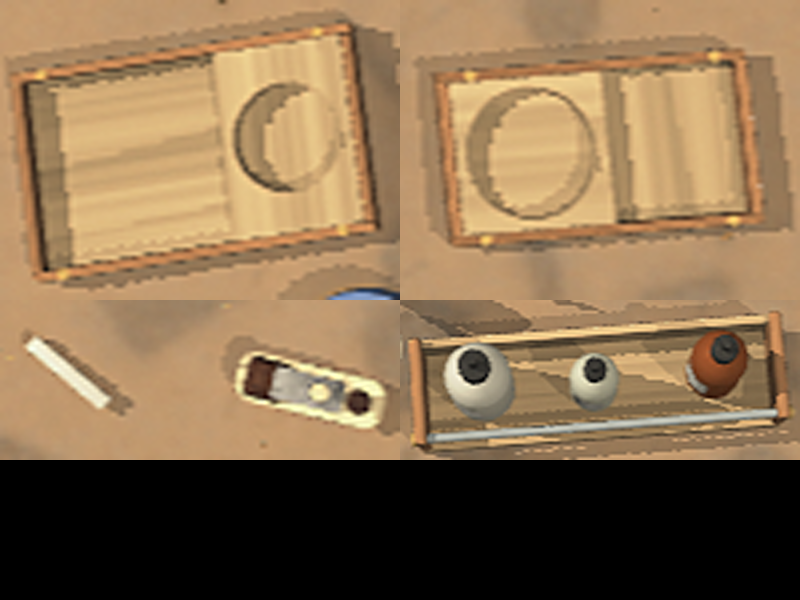

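```bash
cat >h.py <<'E'
import numpy as np
from plant import manip
from scipy.spatial.transform import Rotation as R
def px2w(name,p,z):
    c=manip.get_calibration(name);K=c['camera_matrix'];T=np.array(c['pose'])
    p=np.atleast_2d(p).astype(float)
    d=np.c_[p,np.ones(len(p))]@np.linalg.inv(K).T@T[:3,:3].T
    return T[:3,3]+d*((z-T[2,3])/d[:,2])[:,None]
def go(x,y,z,close):
    """fractions to reach world pose, tool down, closing direction (deg, mod 180) in xy"""
    s=manip.observe();p=s['tool_pos'];w,a,b,c=s['ee_rot'];Rt=R.from_quat([a,b,c,w])
    t=Rt.inv().apply(np.array([x,y,z])-p)/.15
    yy=Rt.as_matrix()[:,1];cur=np.degrees(np.arctan2(yy[1],yy[0]))
    best=None
    for k in(0,180):
        th=np.radians(close+k);Y=np.array([np.cos(th),np.sin(th),0]);Z=np.array([0,0,-1.]);X=np.cross(Y,Z)
        rv=(Rt.inv()*R.from_matrix(np.c_[X,Y,Z])).as_rotvec()
        print('  turn',k,np.round(rv/(np.pi/4),3))
    print('  shift',np.round(t,3),'t',round(s['time'],2),'pos',np.round(p,4),'close',round(cur,1),'open',round(s['opening'],4),'F',np.round(s['wrist_force'],1),'q6',round(s['joint_positions'][5],2))
E
python3 - <<'E'
from h import *
A=lambda l,o,f,s:(np.array(l,float)-s)/f+o
def tray(n,l,o,s):
    w=px2w('top',A(l,o,4,s),.018)[:,:2]
    e=(w[0]+w[3]-w[1]-w[2])/2; f=(w[0]+w[1]-w[2]-w[3])/2
    c=w.mean(0);yaw=np.arctan2(-e[0],e[1]);yaw2=np.arctan2(f[1],f[0])
    print(n,'c',c.round(4),'len',np.linalg.norm(e).round(4),np.linalg.norm(f).round(4),'yaw',np.degrees([yaw,yaw2]).round(1))
    m=yaw; return lambda x,y:(c+np.array([x*np.cos(m)-y*np.sin(m),x*np.sin(m)+y*np.cos(m)])).round(4)
L=tray('large',[(14,76),(352,26),(378,228),(42,280)],(110,225),(0,0))
S=tray('small',[(434,74),(742,52),(764,222),(452,244)],(348,228),(400,0))
print('Lrec',L(0,-.054),'Lbay',L(0,.036),'Srec',S(0,.038),'Sbay',S(0,-.042))
for n,l,z in(('nut',[(30,342),(105,405)],.01),('plane',[(242,371),(382,406)],.011)):
    w=px2w('top',A(l,(232,235),4,(0,300)),z)[:,:2];d=w[0]-w[1]
    print(n,w.mean(0).round(4),np.linalg.norm(d).round(4),'long axis deg',np.degrees(np.arctan2(d[1],d[0])).round(1))
for n,p,z in(('alc',(474,358),.128),('oil',(596,369),.105),('shel',(726,348),.118)):
    print(n,px2w('top',A([p],(218,132),8/3,(400,300)),z)[0,:2].round(4))
print(px2w('top',A([(410,440),(785,415)],(218,132),8/3,(400,300)),.05).round(3))
go(.332,-.085,.15,0)
E
```

```text
large c [0.4249 0.2619] len 0.1891 0.1134 yaw [8.6 9.4]
small c [ 0.4216 -0.2668] len 0.1718 0.0935 yaw [4.1 5.2]
Lrec [0.433  0.2085] Lbay [0.4195 0.2975] Srec [ 0.4188 -0.2289] Sbay [ 0.4246 -0.3087]
nut [0.4464 0.0631] 0.055 long axis deg 50.4
plane [ 0.4382 -0.0738] 0.0804 long axis deg 76.1
alc [0.6471 0.0615]
oil [ 0.6436 -0.0314]
shel [ 0.6571 -0.1308]
[[ 0.596  0.121  0.05 ]
 [ 0.617 -0.187  0.05 ]]
  turn 0 [-1.000e-03  1.000e-03  1.695e+00]
  turn 180 [-1.000e-03 -1.000e-03 -2.305e+00]
  shift [-2.285 -3.522  0.669] t 0.1 pos [0.1246 0.5096 0.2498] close 76.3 open 0.0855 F [ 0.6 -0.8  0.1] q6 1.57
```

Emit:
step_arm(
  translation=[
    [-0.64,-1,0],
    [-0.64,-1,0],
    [-0.64,-1,0],
    [-0.64,-1,0],
    [-0.64,-1,0],
  ],
  rotation=[
    [0,0,1],
    [0,0,1],
    [0,0,1],
    [0,0,1],
    [0,0,1],
  ],
  fingers=[1,1,1,1,1],
)

```text
time: 0.72
tool_pos: [0.1825, 0.3411, 0.2504]
ee_rot: [-0.0, 0.491, 0.871, 0.0]
wrist_force: [-0.3, 0.8, 0.6]
opening: 0.0852
grip_force: 0.0
```

```bash
python3 -c "
from h import *
go(.438,-.074,.15,-14)"
```

```text
turn 0 [ 0.    -0.     1.004]
  turn 180 [ 1.000e-03  0.000e+00 -2.996e+00]
  shift [-3.249  0.025  0.669] t 0.72 pos [0.1825 0.3411 0.2504] close 31.2 open 0.0852 F [-0.3  0.8  0.6] q6 2.11
```

Emit:
step_arm(
  translation=[
    [-1,0.01,0],
    [-1,0.01,0],
    [-1,0.01,0],
    [-1,0.01,0],
    [-1,0.01,0],
  ],
  rotation=[
    [0,0,1],
    [0,0,1],
    [0,0,1],
    [0,0,1],
    [0,0,1],
  ],
  fingers=[1,1,1,1,1],
)

```text
time: 1.35
tool_pos: [0.2616, 0.2142, 0.2502]
ee_rot: [0.0, 0.786, 0.618, -0.0]
wrist_force: [0.1, 1.1, -0.1]
opening: 0.0854
grip_force: 0.0
```

```bash
python3 -c "
from h import *
go(.438,-.074,.15,-14)"
```

```text
turn 0 [-0.     0.     0.008]
  turn 180 [-1.000e-03 -1.000e-03 -3.992e+00]
  shift [-1.59   1.595  0.668] t 1.35 pos [0.2616 0.2142 0.2502] close -13.6 open 0.0854 F [ 0.1  1.1 -0.1] q6 2.49
```

Emit:
step_arm(
  translation=[
    [-0.8,0.8,0],
    [-0.8,0.8,0],
    [-0.8,0.8,0],
  ],
  rotation=[
    [0,0,0],
    [0,0,0],
    [0,0,0],
  ],
  fingers=[1,1,1],
)

```text
time: 1.72
tool_pos: [0.3505, 0.0679, 0.2503]
ee_rot: [0.0, 0.784, 0.62, 0.0]
wrist_force: [1.2, 0.5, 0.5]
opening: 0.0852
grip_force: 0.0
```

Emit:
step_arm(
  translation=[
    [-0.79,0.795,0.3],
    [-0.79,0.795,0.67],
    [-0.79,0.795,0.67],
    [-0.79,0.795,0.67],
  ],
  rotation=[
    [0,0,0],
    [0,0,0],
    [0,0,0],
    [0,0,0],
  ],
  fingers=[1,1,1,1],
)

```text
time: 2.22
tool_pos: [0.4373, -0.0757, 0.1472]
ee_rot: [-0.001, 0.786, 0.619, -0.001]
wrist_force: [-0.2, 0.4, -1.2]
opening: 0.0853
grip_force: 0.0
```

```bash
python3 - <<'E'
from h import *
import cv2
go(.438,-.074,.15,-14)
c=manip.get_calibration('wrist')
im=manip.read_camera('wrist');cv2.imwrite('pics/w1.png',im[:,:,::-1])
print(np.round(c['camera_matrix'],1).tolist(),np.round(c['pose'],3).tolist())
E
```

```text
turn 0 [-0.005  0.001  0.01 ]
  turn 180 [-1.00e-03 -8.00e-03 -3.99e+00]
  shift [ 0.012  0.002 -0.019] t 2.23 pos [ 0.4373 -0.0757  0.1472] close -13.5 open 0.0853 F [-0.2  0.4 -1.2] q6 1.64
[[325.2, 0.0, 277.9], [0.0, 325.2, 212.9], [0.0, 0.0, 1.0]] [[0.972, -0.226, -0.067, 0.454], [-0.235, -0.935, -0.264, -0.008], [-0.003, 0.272, -0.962, 0.271], [0.0, 0.0, 0.0, 1.0]]
```

View pics/w1.png

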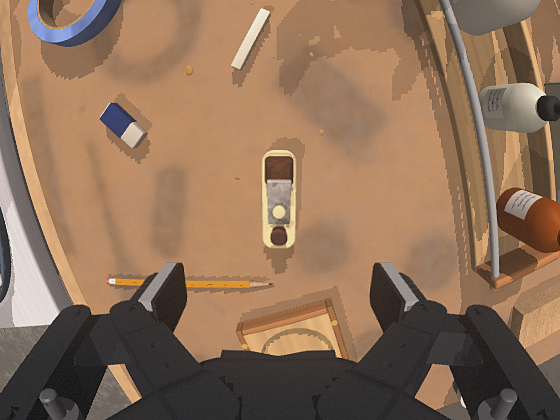

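The wrist view shows the plane lying between (279,150) and (279,248), aligned with the closing line, and the nut between (265,12) and (236,68). I'll cross-check both positions.

```bash
cat >>h.py <<'E'
def wr(p,z,T=None):
    c=manip.get_calibration('wrist');K=c['camera_matrix'];T=np.array(c['pose'])
    u=(np.atleast_2d(p)-[K[0,2],K[1,2]])/K[0,0];r=np.linalg.norm(u,axis=1,keepdims=True)+1e-9
    d=np.c_[u/r*np.sin(r),np.cos(r)]@T[:3,:3].T
    return T[:3,3]+d*((z-T[2,3])/d[:,2])[:,None]
E
python3 - <<'E'
from h import *
for n,l in(('plane',[(279,151),(279.5,248)]),('planew',[(263,200),(297,200)]),('nut',[(265,11),(236,68)])):
    w=wr(l,.011)[:,:2];d=w[0]-w[1];print(n,w.mean(0).round(4),np.linalg.norm(d).round(4),np.degrees(np.arctan2(d[1],d[0])).round(1))
go(.438,-.074,.022,-14)
E
```

```text
plane [ 0.4398 -0.0697] 0.0829 76.7
planew [ 0.4407 -0.0688] 0.028 166.4
nut [0.4491 0.0653] 0.0536 51.1
  turn 0 [-0.005  0.001  0.01 ]
  turn 180 [-1.00e-03 -7.00e-03 -3.99e+00]
  shift [0.01  0.005 0.837] t 2.27 pos [ 0.4374 -0.0754  0.1476] close -13.6 open 0.0854 F [ 0.9 -0.3 -0.4] q6 1.64
```

Emit:
step_arm(
  translation=[
    [0.025,0.005,0.4],
    [0.025,0.005,0.7],
    [0.025,0.005,0.83],
    [0.025,0.005,0.83],
    [0.025,0.005,0.83],
    [0.025,0.005,0.83],
    [0.025,0.005,0.83],
    [0.025,0.005,0.83],
    [0.025,0.005,0.83],
    [0.025,0.005,0.83],
  ],
  rotation=[
    [0,0,0.01],
    [0,0,0.01],
    [0,0,0.01],
    [0,0,0.01],
    [0,0,0.01],
    [0,0,0.01],
    [0,0,0.01],
    [0,0,0.01],
    [0,0,0.01],
    [0,0,0.01],
  ],
  fingers=[1,1,1,1,-1,-1,-1,-1,-1,-1],
)

```text
time: 3.52
tool_pos: [0.4392, -0.0711, 0.0263]
ee_rot: [0.0, 0.789, 0.614, 0.001]
wrist_force: [-2.1, 1.4, 11.5]
opening: 0.0248
grip_force: 58.6
```

Emit:
step_arm(
  translation=[
    [0,0,-0.05],
    [0,0,-0.15],
    [0,0,-0.3],
    [0,0,-0.45],
    [0,0,-0.45],
  ],
  rotation=[
    [0,0,0],
    [0,0,0],
    [0,0,0],
    [0,0,0],
    [0,0,0],
  ],
  fingers=[-1,-1,-1,-1,-1],
)

```text
time: 4.15
tool_pos: [0.4398, -0.0713, 0.0941]
ee_rot: [0.001, 0.789, 0.614, 0.001]
wrist_force: [-0.4, 0.9, -2.5]
opening: 0.025
grip_force: 59.6
```

```bash
python3 - <<'E'
from h import *
import cv2
go(.4195,.2975,.085,8.8)
im=manip.read_camera('wrist');s=manip.read_camera('scene')
out=np.zeros((420,760,3),np.uint8);out[:,:420]=im[:,70:490];out[:225,420:]=cv2.resize(s[180:330,170:397],(340,225));cv2.imwrite('pics/w2.png',out[:,:,::-1])
E
```

```text
turn 0 [ 0.004  0.001 -0.511]
  turn 180 [ 1.000e-03 -5.000e-03  3.489e+00]
  shift [ 2.35  -0.734  0.059] t 4.15 pos [ 0.4398 -0.0713  0.0941] close -14.2 open 0.025 F [-0.4  0.9 -2.5] q6 1.66
```

View pics/w2.png

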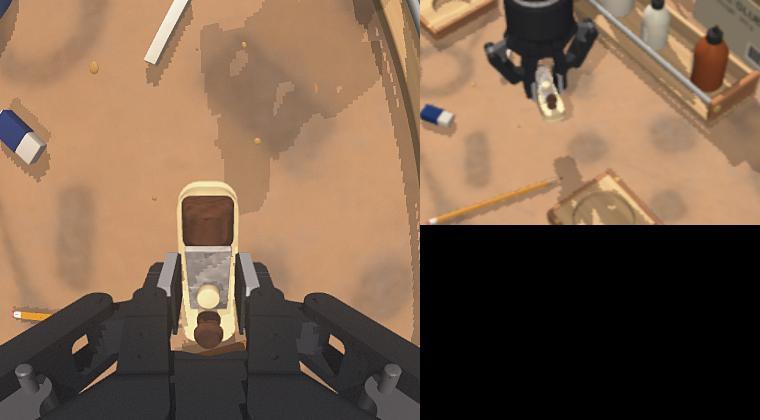

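The plane is held level between the pads, with the opening at 25 mm, so it is narrower than stated. Next I'll carry it to the large tray's bay.

Emit:
step_arm(
  translation=[
    [0.4,-0.12,0],
    [0.8,-0.25,0],
    [1,-0.31,0],
    [1,-0.31,0],
  ],
  rotation=[
    [0,0,0],
    [0,0,0],
    [0,0,0],
    [0,0,0],
  ],
  fingers=[-1,-1,-1,-1],
)

```text
time: 4.75
tool_pos: [0.4296, 0.0875, 0.0917]
ee_rot: [-0.0, 0.788, 0.616, -0.001]
wrist_force: [0.8, -0.6, -3.3]
opening: 0.025
grip_force: 59.6
```

Emit:
step_arm(
  translation=[
    [0.4,-0.12,0],
    [0.8,-0.25,0],
    [1,-0.31,0],
    [1,-0.31,0],
  ],
  rotation=[
    [0,0,-0.1],
    [0,0,-0.3],
    [0,0,-0.51],
    [0,0,-0.51],
  ],
  fingers=[-1,-1,-1,-1],
)

```text
time: 5.25
tool_pos: [0.422, 0.2436, 0.0918]
ee_rot: [-0.0, 0.65, 0.76, -0.001]
wrist_force: [-0.3, -0.4, -3.9]
opening: 0.025
grip_force: 59.6
```

```bash
python3 - <<'E'
from h import *
go(.4195,.2975,.0335,8.8)
E
```

```text
turn 0 [-0.001  0.001  0.004]
  turn 180 [-1.000e-03 -2.000e-03 -3.996e+00]
  shift [0.358 0.04  0.388] t 5.25 pos [0.422  0.2436 0.0918] close 9.0 open 0.025 F [-0.3 -0.4 -3.9] q6 1.94
```

Emit:
step_arm(
  translation=[
    [0.25,0.03,0],
    [0.36,0.04,0.05],
    [0.36,0.04,0.2],
    [0.36,0.04,0.3],
    [0.36,0.04,0.35],
    [0.36,0.04,0.38],
    [0.36,0.04,0.39],
    [0.36,0.04,0.39],
  ],
  rotation=[
    [0,0,0],
    [0,0,0],
    [0,0,0],
    [0,0,0],
    [0,0,0],
    [0,0,0],
    [0,0,0],
    [0,0,0],
  ],
  fingers=[-1,-1,-1,-1,-1,-1,-1,-1],
)

```text
time: 6.25
tool_pos: [0.4201, 0.2969, 0.0346]
ee_rot: [0.0, 0.651, 0.759, 0.0]
wrist_force: [-0.5, -0.3, -2.8]
opening: 0.0245
grip_force: 59.6
```

Emit:
step_arm(
  translation=[
    [0,0,0.01],
    [0,0,0.015],
    [0,0,0.015],
  ],
  rotation=[
    [0,0,0],
    [0,0,0],
    [0,0,0],
  ],
  fingers=[-1,-1,-1],
)

```text
time: 6.62
tool_pos: [0.42, 0.297, 0.0324]
ee_rot: [0.0, 0.651, 0.759, 0.0]
wrist_force: [-1.6, -0.8, 3.0]
opening: 0.0249
grip_force: 60.4
```

Emit:
step_arm(
  translation=[
    [0,0,0],
    [0,0,0],
    [0,0,0],
    [0,0,-0.1],
    [0,0,-0.3],
    [0,0,-0.6],
    [0,0,-0.6],
  ],
  rotation=[
    [0,0,0],
    [0,0,0],
    [0,0,0],
    [0,0,0],
    [0,0,0],
    [0,0,0],
    [0,0,0],
  ],
  fingers=[-0.2,0.2,0.2,0.2,0.2,0.4,0.4],
)

```text
time: 7.5
tool_pos: [0.4218, 0.2982, 0.1261]
ee_rot: [0.001, 0.651, 0.759, 0.003]
wrist_force: [-0.3, -0.0, -0.8]
opening: 0.0598
grip_force: 0.0
```

```bash
python3 - <<'E'
from h import *
import cv2
go(.448,.0645,.09,-39.3)
s=manip.read_camera('top');cv2.imwrite('pics/t2.png',cv2.resize(s[215:305,100:340],None,fx=3.3,fy=3.3)[:,:,::-1])
E
```

```text
turn 0 [ 0.006 -0.007  1.068]
  turn 180 [ 0.008  0.007 -2.932]
  shift [-1.567 -0.066  0.236] t 7.5 pos [0.4218 0.2982 0.1261] close 8.8 open 0.0598 F [-0.3 -0.  -0.8] q6 2.03
```

View pics/t2.png

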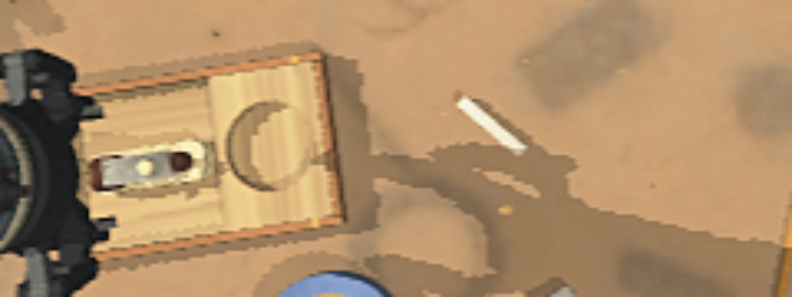

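The plane is in the bay, its right end at about (208,160) just short of the recess block. Next is the nut.

Emit:
step_arm(
  translation=[
    [-0.4,-0.02,0],
    [-0.8,-0.03,0],
    [-0.8,-0.03,0],
    [-0.8,-0.03,0],
  ],
  rotation=[
    [0,0,0],
    [0,0,0],
    [0,0,0],
    [0,0,0],
  ],
  fingers=[0.4,0.4,0.4,0.4],
)

```text
time: 8.05
tool_pos: [0.4336, 0.1773, 0.1217]
ee_rot: [-0.0, 0.651, 0.759, -0.0]
wrist_force: [-0.6, -0.3, 0.2]
opening: 0.0598
grip_force: 0.0
```

Emit:
step_arm(
  translation=[
    [-0.4,-0.02,0],
    [-0.77,-0.035,0.24],
    [-0.77,-0.035,0.24],
    [-0.77,-0.035,0.24],
    [-0.77,-0.035,0.24],
    [-0.77,-0.035,0.24],
  ],
  rotation=[
    [0,0,0.2],
    [0,0,0.5],
    [0,0,0.8],
    [0,0,1],
    [0,0,1],
    [0,0,1],
  ],
  fingers=[0.4,0.4,0.4,0.4,0.4,0.4],
)

```text
time: 8.8
tool_pos: [0.4462, 0.0637, 0.0858]
ee_rot: [-0.0, 0.891, 0.453, -0.0]
wrist_force: [0.4, 0.4, -0.3]
opening: 0.0597
grip_force: 0.0
```

```bash
python3 - <<'E'
from h import *
import cv2
go(.448,.0645,.022,-39.3)
im=manip.read_camera('wrist');cv2.imwrite('pics/w3.png',cv2.resize(im[60:340,150:430],(560,560))[:,:,::-1])
E
```

```text
turn 0 [-0.     0.     0.071]
  turn 180 [-1.000e-03 -1.000e-03 -3.929e+00]
  shift [0.012 0.007 0.425] t 8.8 pos [0.4462 0.0637 0.0858] close -36.1 open 0.0597 F [ 0.4  0.4 -0.3] q6 2.34
```

View pics/w3.png

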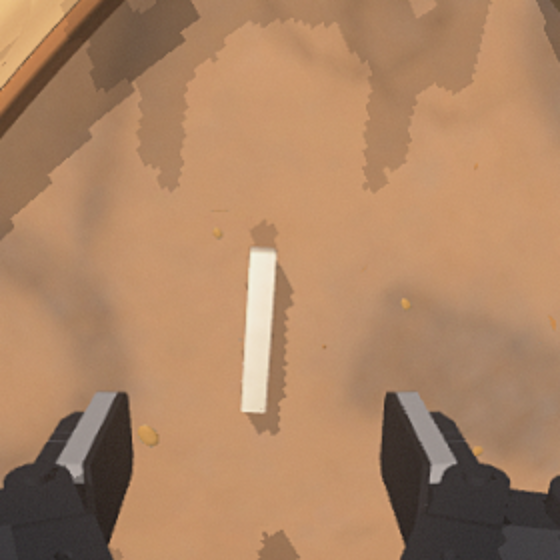

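The nut is centred at about (257,330) in the crop, tilted about 3° from the jaw line.

```bash
python3 - <<'E'
from h import *
w=wr([(150+262/2,60+250/2),(150+253.5/2,60+411/2)],.01)[:,:2];d=w[0]-w[1];a=np.degrees(np.arctan2(d[1],d[0]));c=w.mean(0);print(c,a,np.linalg.norm(d))
go(c[0],c[1],.022,a-90)
E
```

```text
[0.44893143 0.06647736] 51.04677527494496 0.05511283820995372
  turn 0 [-0.     0.     0.064]
  turn 180 [-1.000e-03 -1.000e-03 -3.936e+00]
  shift [0.027 0.004 0.425] t 8.85 pos [0.4461 0.0636 0.0858] close -36.1 open 0.06 F [-0.2  0.8  0.5] q6 2.34
```

Emit:
step_arm(
  translation=[
    [0.025,0.005,0.2],
    [0.025,0.005,0.35],
    [0.025,0.005,0.42],
    [0.025,0.005,0.42],
    [0.025,0.005,0.42],
    [0.025,0.005,0.42],
    [0.025,0.005,0.42],
    [0.025,0.005,0.42],
    [0.025,0.005,0.42],
  ],
  rotation=[
    [0,0,0.06],
    [0,0,0.06],
    [0,0,0.06],
    [0,0,0.06],
    [0,0,0.06],
    [0,0,0.06],
    [0,0,0.06],
    [0,0,0.06],
    [0,0,0.06],
  ],
  fingers=[0.4,0.4,0.4,0.4,-1,-1,-1,-1,-1],
)

```text
time: 9.98
tool_pos: [0.4493, 0.0652, 0.0238]
ee_rot: [0.0, 0.902, 0.431, 0.001]
wrist_force: [-0.8, 0.5, 6.7]
opening: 0.0056
grip_force: 58.9
```

Emit:
step_arm(
  translation=[
    [0,0,-0.05],
    [0,0,-0.2],
    [0,0,-0.4],
    [0,0,-0.4],
  ],
  rotation=[
    [0,0,0],
    [0,0,0],
    [0,0,0],
    [0,0,0],
  ],
  fingers=[-1,-1,-1,-1],
)

```text
time: 10.48
tool_pos: [0.4504, 0.0654, 0.0853]
ee_rot: [0.001, 0.902, 0.431, 0.002]
wrist_force: [0.5, 0.3, -1.0]
opening: 0.0057
grip_force: 58.8
```

```bash
python3 - <<'E'
from h import *
go(.4246,-.3087,.075,4.5)
E
```

```text
turn 0 [ 0.005 -0.002 -0.965]
  turn 180 [-3.000e-03 -6.000e-03  3.035e+00]
  shift [-2.048  1.433  0.067] t 10.47 pos [0.4504 0.0654 0.0853] close -38.9 open 0.0057 F [ 0.5  0.3 -1. ] q6 2.39
```

Emit:
step_arm(
  translation=[
    [-0.3,0.21,0],
    [-0.6,0.42,0],
    [-1,0.7,0],
    [-1,0.7,0],
    [-1,0.7,0],
  ],
  rotation=[
    [0,0,0],
    [0,0,0],
    [0,0,0],
    [0,0,0],
    [0,0,0],
  ],
  fingers=[-1,-1,-1,-1,-1],
)

```text
time: 11.1
tool_pos: [0.4359, -0.1179, 0.0827]
ee_rot: [-0.0, 0.903, 0.43, -0.0]
wrist_force: [-0.0, 0.3, -0.2]
opening: 0.006
grip_force: 58.9
```

Emit:
step_arm(
  translation=[
    [-0.3,0.21,0],
    [-0.6,0.42,0],
    [-1,0.7,0],
    [-1,0.7,0],
    [-1,0.7,0],
    [-1,0.7,0],
  ],
  rotation=[
    [0,0,-0.2],
    [0,0,-0.4],
    [0,0,-0.6],
    [0,0,-0.8],
    [0,0,-0.965],
    [0,0,-0.965],
  ],
  fingers=[-1,-1,-1,-1,-1,-1],
)

```text
time: 11.85
tool_pos: [0.4242, -0.2987, 0.0828]
ee_rot: [-0.0, 0.679, 0.734, 0.0]
wrist_force: [-0.3, -0.4, -0.7]
opening: 0.0058
grip_force: 58.9
```

```bash
python3 - <<'E'
from h import *
go(.4246,-.3087,.0305,4.5)
E
```

```text
turn 0 [-0.001 -0.001  0.001]
  turn 180 [ 1.000e-03 -1.000e-03 -3.999e+00]
  shift [-0.067 -0.003  0.348] t 11.85 pos [ 0.4242 -0.2987  0.0828] close 4.5 open 0.0058 F [-0.3 -0.4 -0.7] q6 0.88
```

Emit:
step_arm(
  translation=[
    [-0.065,0,0.1],
    [-0.065,0,0.2],
    [-0.065,0,0.28],
    [-0.065,0,0.32],
    [-0.065,0,0.34],
    [-0.065,0,0.355],
    [-0.065,0,0.355],
  ],
  rotation=[
    [0,0,0],
    [0,0,0],
    [0,0,0],
    [0,0,0],
    [0,0,0],
    [0,0,0],
    [0,0,0],
  ],
  fingers=[-1,-1,-1,-1,-1,-1,-1],
)

```text
time: 12.72
tool_pos: [0.4246, -0.31, 0.0301]
ee_rot: [0.0, 0.679, 0.734, -0.0]
wrist_force: [-1.3, -0.5, -0.4]
opening: 0.0058
grip_force: 58.9
```

Emit:
step_arm(
  translation=[
    [0,0,0.006],
    [0,0,0.006],
  ],
  rotation=[
    [0,0,0],
    [0,0,0],
  ],
  fingers=[-1,-1],
)

```text
time: 12.98
tool_pos: [0.4247, -0.31, 0.0298]
ee_rot: [0.001, 0.679, 0.734, 0.0]
wrist_force: [-1.2, 1.6, 7.4]
opening: 0.0058
grip_force: 59.8
```

Emit:
step_arm(
  translation=[
    [0,0,0],
    [0,0,0],
    [0,0,0],
    [0,0,-0.1],
    [0,0,-0.4],
    [0,0,-0.8],
    [0,0,-0.95],
    [0,0,-0.95],
  ],
  rotation=[
    [0,0,0],
    [0,0,0],
    [0,0,0],
    [0,0,0],
    [0,0,0],
    [0,0,0],
    [0,0,0],
    [0,0,0],
  ],
  fingers=[-0.6,-0.4,-0.4,-0.4,0,0.5,0.6,0.6],
)

```text
time: 13.98
tool_pos: [0.4255, -0.3106, 0.1743]
ee_rot: [0.002, 0.679, 0.734, 0.0]
wrist_force: [-0.7, -0.1, -0.1]
opening: 0.0681
grip_force: 0.0
```

```bash
python3 - <<'E'
from h import *
import cv2
print(manip.observe()['joint_positions'].round(2) if hasattr(manip.observe()['joint_positions'],'round') else manip.observe()['joint_positions'])
go(.6571,-.1308,.17,93)
im=manip.read_camera('wrist');cv2.imwrite('pics/w4.png',im[:,:,::-1])
E
```

```text
[-0.63  0.27 -0.16  1.13 -0.    0.86]
  turn 0 [ 0.     0.007 -1.967]
  turn 180 [ 0.007 -0.     2.033]
  shift [1.074 1.633 0.031] t 13.97 pos [ 0.4255 -0.3106  0.1743] close 4.5 open 0.0681 F [-0.7 -0.1 -0.1] q6 0.86
```

View pics/w4.png

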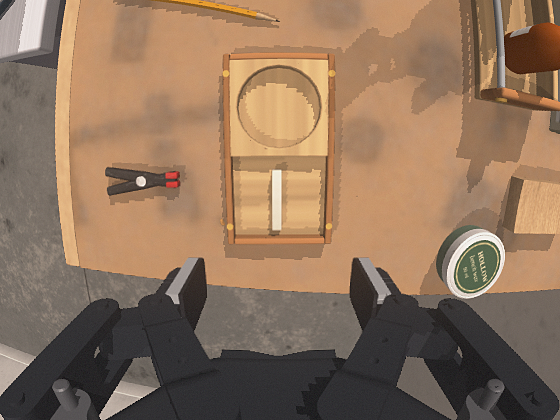

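The nut lies flat in the small tray's bay, from (277,172) to (276,230). The recess circle is centred at about (279,107), which I'll use as a cross-check.

```bash
python3 - <<'E'
from h import *
w=wr([(279.5,106),(226,55),(332,56),(329,243),(229,241)],.018);print(w.round(4),w[1:].mean(0))
print(wr([(277,172),(276,230)],.016).round(4))
print(px2w('top',[(285,125),(372,125)],0).round(3),px2w('top',[(285,113),(372,113)],.1).round(3))
E
```

```text
[[ 0.4206 -0.2259  0.018 ]
 [ 0.3718 -0.1838  0.018 ]
 [ 0.4616 -0.1776  0.018 ]
 [ 0.4758 -0.3446  0.018 ]
 [ 0.3835 -0.3496  0.018 ]] [ 0.42319047 -0.26390882  0.018     ]
[[ 0.4228 -0.283   0.016 ]
 [ 0.426  -0.3362  0.016 ]]
[[ 0.745 -0.018 -0.   ]
 [ 0.744 -0.221  0.   ]] [[ 0.741 -0.018  0.1  ]
 [ 0.741 -0.201  0.1  ]]
```

Emit:
step_arm(
  translation=[
    [0.2,0.3,0],
    [0.54,0.82,0],
    [0.54,0.82,0],
    [0.54,0.82,0],
    [0.54,0.82,0],
  ],
  rotation=[
    [0,0,-0.2],
    [0,0,-0.5],
    [0,0,-0.8],
    [0,0,-1],
    [0,0,-1],
  ],
  fingers=[0.6,0.6,0.6,0.6,0.6],
)

```text
time: 14.65
tool_pos: [0.5404, -0.2186, 0.1698]
ee_rot: [-0.001, 0.344, 0.939, -0.0]
wrist_force: [-0.1, 0.8, 0.3]
opening: 0.0684
grip_force: 0.0
```

```bash
python3 - <<'E'
from h import *
go(.6571,-.1308,.17,93)
E
```

```text
turn 0 [ 0.    -0.004 -0.961]
  turn 180 [-0.005 -0.     3.039]
  shift [-0.216  0.949 -0.003] t 14.65 pos [ 0.5404 -0.2186  0.1698] close 49.8 open 0.0684 F [-0.1  0.8  0.3] q6 0.32
```

Emit:
step_arm(
  translation=[
    [-0.1,0.4,0],
    [-0.215,0.8,0],
    [-0.215,0.95,0],
    [-0.215,0.95,0],
    [-0.215,0.95,0],
  ],
  rotation=[
    [0,0,-0.2],
    [0,0,-0.5],
    [0,0,-0.8],
    [0,0,-0.96],
    [0,0,-0.96],
  ],
  fingers=[0.6,0.6,0.6,0.6,0.6],
)

```text
time: 15.28
tool_pos: [0.6573, -0.1316, 0.1698]
ee_rot: [-0.001, -0.024, 1.0, 0.0]
wrist_force: [0.8, -0.2, 0.8]
opening: 0.0683
grip_force: 0.0
```

```bash
python3 - <<'E'
from h import *
import cv2
go(.6571,-.1308,.069,93)
im=manip.read_camera('wrist');cv2.imwrite('pics/w5.png',im[:,:,::-1])
E
```

```text
turn 0 [ 0.001 -0.003 -0.006]
  turn 180 [-5.000e-03 -1.000e-03  3.994e+00]
  shift [-0.     0.005  0.672] t 15.28 pos [ 0.6573 -0.1316  0.1698] close 92.7 open 0.0683 F [ 0.8 -0.2  0.8] q6 -0.25
```

View pics/w5.png

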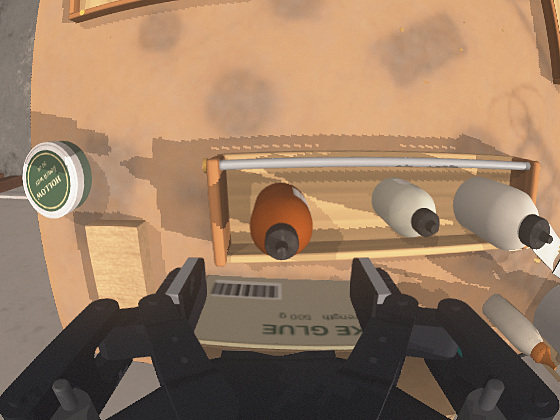

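The wrist view shows the shellac cap at about (282,247) between the fingers and the oil cap at about (431,226). I'll compute both.

```bash
python3 - <<'E'
from h import *
print(wr([(281,247)],.118).round(4),wr([(431,226)],.105).round(4),wr([(541,235)],.128).round(4))
print('base',wr([(280,190)],.077).round(4))
E
```

```text
[[ 0.6593 -0.1293  0.118 ]] [[ 0.6468 -0.0302  0.105 ]] [[0.6437 0.0545 0.128 ]]
base [[ 0.634  -0.1308  0.077 ]]
```

Emit:
step_arm(
  translation=[
    [0,0.01,0.2],
    [0,0.01,0.4],
    [0,0.01,0.55],
    [0,0.01,0.62],
    [0,0.01,0.665],
    [0,0.01,0.665],
    [0,0.01,0.665],
  ],
  rotation=[
    [0,0,0],
    [0,0,0],
    [0,0,0],
    [0,0,0],
    [0,0,0],
    [0,0,0],
    [0,0,0],
  ],
  fingers=[0.6,0.6,0.6,0.6,0.6,0.6,0.6],
)

```text
time: 16.2
tool_pos: [0.6583, -0.1307, 0.0725]
ee_rot: [0.001, -0.023, 1.0, -0.0]
wrist_force: [-0.5, -0.4, -1.0]
opening: 0.0685
grip_force: 0.0
```

Emit:
step_arm(
  translation=[
    [0,0,0],
    [0,0,0],
    [0,0,0],
    [0,0,0],
    [0,0,0],
  ],
  rotation=[
    [0,0,0],
    [0,0,0],
    [0,0,0],
    [0,0,0],
    [0,0,0],
  ],
  fingers=[-1,-1,-1,-1,-1],
)

```text
time: 16.82
tool_pos: [0.6582, -0.1306, 0.0727]
ee_rot: [0.001, -0.023, 1.0, -0.0]
wrist_force: [-1.1, 1.3, 5.0]
opening: 0.0428
grip_force: 61.0
```

Emit:
step_arm(
  translation=[
    [0,0,-0.05],
    [0,0,-0.15],
    [0,0,-0.3],
    [0,0,-0.45],
    [0,0,-0.55],
    [0,0,-0.55],
  ],
  rotation=[
    [0,0,0],
    [0,0,0],
    [0,0,0],
    [0,0,0],
    [0,0,0],
    [0,0,0],
  ],
  fingers=[-1,-1,-1,-1,-1,-1],
)

```text
time: 17.58
tool_pos: [0.6585, -0.1307, 0.1557]
ee_rot: [0.001, -0.023, 1.0, -0.0]
wrist_force: [0.2, 0.6, -1.2]
opening: 0.0427
grip_force: 61.1
```

```bash
python3 - <<'E'
from h import *
import cv2
go(.42,-.2275,.155,80)
im=manip.read_camera('wrist');s=manip.read_camera('scene')
out=np.zeros((420,760,3),np.uint8);out[:,:420]=im[:,70:490];out[:340,420:]=cv2.resize(s[110:280,240:410],(340,340));cv2.imwrite('pics/w6.png',out[:,:,::-1])
E
```

```text
turn 0 [-0.001  0.003  0.282]
  turn 180 [-5.000e-03 -1.000e-03 -3.718e+00]
  shift [ 1.619e+00 -5.700e-01  1.000e-03] t 17.57 pos [ 0.6585 -0.1307  0.1557] close 92.7 open 0.0427 F [ 0.2  0.6 -1.2] q6 -0.24
```

View pics/w6.png

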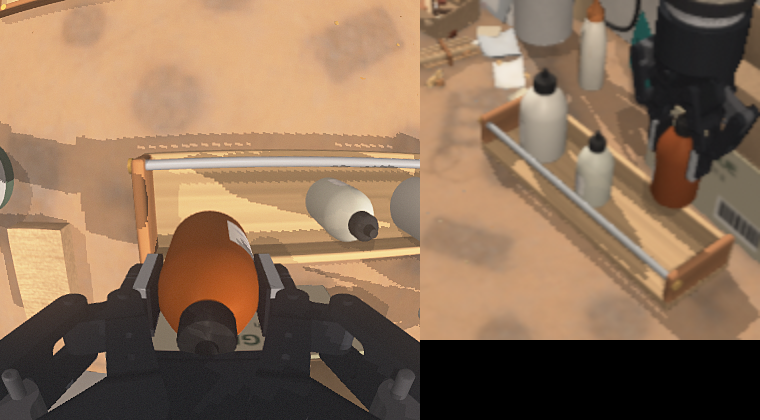

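Shellac is held upright and clear of the rack. On to the small tray's recess.

Emit:
step_arm(
  translation=[
    [0.25,-0.08,0],
    [0.6,-0.2,0],
    [0.9,-0.3,0],
    [0.95,-0.33,0],
    [0.95,-0.33,0],
  ],
  rotation=[
    [0,0,0],
    [0,0,0],
    [0,0,0],
    [0,0,0],
    [0,0,0],
  ],
  fingers=[-1,-1,-1,-1,-1],
)

```text
time: 18.3
tool_pos: [0.5178, -0.187, 0.154]
ee_rot: [0.0, -0.023, 1.0, 0.0]
wrist_force: [0.2, 0.4, -0.9]
opening: 0.0431
grip_force: 61.1
```

Emit:
step_arm(
  translation=[
    [0.2,-0.07,0],
    [0.5,-0.18,0],
    [0.67,-0.24,0],
    [0.67,-0.24,0],
    [0.67,-0.24,0],
  ],
  rotation=[
    [0,0,0],
    [0,0,0],
    [0,0,0],
    [0,0,0],
    [0,0,0],
  ],
  fingers=[-1,-1,-1,-1,-1],
)

```text
time: 18.92
tool_pos: [0.4206, -0.2274, 0.1541]
ee_rot: [0.0, -0.024, 1.0, -0.0]
wrist_force: [-0.3, -0.4, -1.3]
opening: 0.0429
grip_force: 61.2
```

```bash
python3 - <<'E'
from h import *
go(.42,-.2275,.068,92.7)
E
```

```text
turn 0 [-0.     0.001  0.   ]
  turn 180 [-2.e-03 -0.e+00 -4.e+00]
  shift [ 0.004 -0.001  0.574] t 18.93 pos [ 0.4206 -0.2274  0.1541] close 92.7 open 0.0429 F [-0.3 -0.4 -1.3] q6 -0.54
```

Emit:
step_arm(
  translation=[
    [0,0,0.15],
    [0,0,0.3],
    [0,0,0.43],
    [0,0,0.51],
    [0,0,0.55],
    [0,0,0.57],
    [0,0,0.575],
    [0,0,0.575],
  ],
  rotation=[
    [0,0,0],
    [0,0,0],
    [0,0,0],
    [0,0,0],
    [0,0,0],
    [0,0,0],
    [0,0,0],
    [0,0,0],
  ],
  fingers=[-1,-1,-1,-1,-1,-1,-1,-1],
)

```text
time: 19.92
tool_pos: [0.4193, -0.2276, 0.0684]
ee_rot: [0.0, -0.023, 1.0, -0.0]
wrist_force: [-0.7, 0.1, -1.1]
opening: 0.0424
grip_force: 61.2
```

Emit:
step_arm(
  translation=[
    [0,0,0.006],
    [0,0,0.012],
    [0,0,0.012],
  ],
  rotation=[
    [0,0,0],
    [0,0,0],
    [0,0,0],
  ],
  fingers=[-1,-1,-1],
)

```text
time: 20.3
tool_pos: [0.4193, -0.2275, 0.0666]
ee_rot: [0.0, -0.023, 1.0, -0.0]
wrist_force: [0.0, 1.2, 3.4]
opening: 0.0426
grip_force: 61.7
```

Contact with the floor. I'll open gradually and rise.

Emit:
step_arm(
  translation=[
    [0,0,0],
    [0,0,0],
    [0,0,0],
    [0,0,0],
    [0,0,-0.1],
    [0,0,-0.35],
    [0,0,-0.7],
    [0,0,-0.8],
    [0,0,-0.8],
  ],
  rotation=[
    [0,0,0],
    [0,0,0],
    [0,0,0],
    [0,0,0],
    [0,0,0],
    [0,0,0],
    [0,0,0],
    [0,0,0],
    [0,0,0],
  ],
  fingers=[0.1,0.3,0.6,0.6,0.6,0.6,0.6,0.6,0.6],
)

```text
time: 21.42
tool_pos: [0.4197, -0.2277, 0.1872]
ee_rot: [0.001, -0.023, 1.0, -0.001]
wrist_force: [0.3, 0.2, -0.6]
opening: 0.0685
grip_force: 0.0
```

```bash
python3 - <<'E'
from h import *
go(.645,-.031,.17,93)
E
```

```text
turn 0 [-0.002  0.003 -0.007]
  turn 180 [4.000e-03 3.000e-03 3.993e+00]
  shift [-1.562  1.24   0.116] t 21.43 pos [ 0.4197 -0.2277  0.1872] close 92.7 open 0.0685 F [ 0.3  0.2 -0.6] q6 -0.54
```

Emit:
step_arm(
  translation=[
    [-0.35,0.28,0],
    [-0.7,0.56,0],
    [-0.8,0.62,0],
    [-0.8,0.62,0],
    [-0.8,0.62,0],
  ],
  rotation=[
    [0,0,0],
    [0,0,0],
    [0,0,0],
    [0,0,0],
    [0,0,0],
  ],
  fingers=[0.45,0.45,0.45,0.45,0.45],
)

```text
time: 22.05
tool_pos: [0.5335, -0.129, 0.185]
ee_rot: [-0.001, -0.023, 1.0, 0.0]
wrist_force: [0.1, -0.6, -0.3]
opening: 0.0621
grip_force: 0.0
```

Emit:
step_arm(
  translation=[
    [-0.35,0.28,0],
    [-0.76,0.62,0.05],
    [-0.76,0.62,0.1],
    [-0.76,0.62,0.1],
    [-0.76,0.62,0.1],
  ],
  rotation=[
    [0,0,0],
    [0,0,0],
    [0,0,0],
    [0,0,0],
    [0,0,0],
  ],
  fingers=[0.45,0.45,0.45,0.45,0.45],
)

```text
time: 22.68
tool_pos: [0.6428, -0.0319, 0.1711]
ee_rot: [-0.001, -0.023, 1.0, -0.0]
wrist_force: [-0.3, 0.8, 0.3]
opening: 0.0617
grip_force: 0.0
```

```bash
python3 - <<'E'
from h import *
import cv2
go(.645,-.031,.062,93)
im=manip.read_camera('wrist');s=manip.read_camera('top')
out=np.zeros((420,780,3),np.uint8);out[:,:400]=im[:,80:480];out[:316,400:]=cv2.resize(s[225:304,350:445],(380,316));cv2.imwrite('pics/w7.png',out[:,:,::-1])
E
```

```text
turn 0 [-0.    -0.002 -0.009]
  turn 180 [-3.000e-03  1.000e-03  3.991e+00]
  shift [-0.016  0.006  0.727] t 22.68 pos [ 0.6428 -0.0319  0.1711] close 92.6 open 0.0617 F [-0.3  0.8  0.3] q6 -0.1
```

View pics/w7.png

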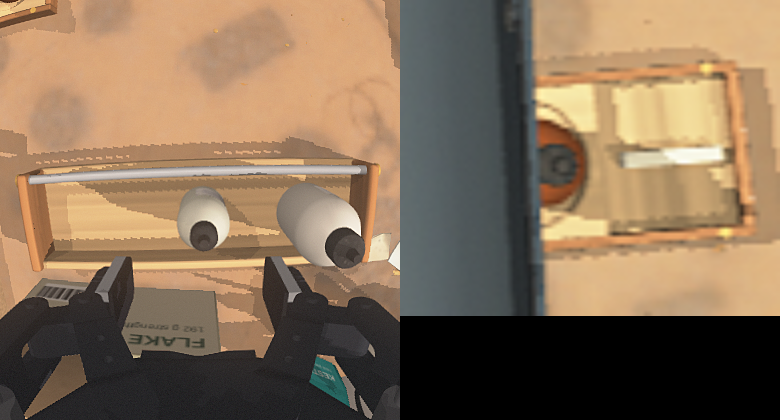

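The shellac stands in its recess. The oil cap is at about (284,238) in the wrist frame.

```bash
python3 - <<'E'
from h import *
c=wr([(284,238)],.105)[0];print(c,wr([(424,250)],.128))
go(.645,c[1],.062,93)
E
```

```text
[ 0.64499829 -0.02743836  0.105     ] [[0.64161159 0.05616872 0.128     ]]
  turn 0 [-0.     0.    -0.009]
  turn 180 [0.000e+00 1.000e-03 3.991e+00]
  shift [-0.014  0.03   0.731] t 22.77 pos [ 0.6432 -0.032   0.1717] close 92.6 open 0.0623 F [-0.1  0.5  0.4] q6 -0.09
```

Emit:
step_arm(
  translation=[
    [-0.014,0.017,0.2],
    [-0.014,0.017,0.4],
    [-0.014,0.017,0.58],
    [-0.014,0.017,0.68],
    [-0.014,0.017,0.72],
    [-0.014,0.017,0.72],
    [-0.014,0.017,0.72],
  ],
  rotation=[
    [0,0,0],
    [0,0,0],
    [0,0,0],
    [0,0,0],
    [0,0,0],
    [0,0,0],
    [0,0,0],
  ],
  fingers=[0.45,0.45,0.45,0.45,0.45,0.45,0.45],
)

```text
time: 23.65
tool_pos: [0.6467, -0.0281, 0.0642]
ee_rot: [0.001, -0.023, 1.0, -0.0]
wrist_force: [0.3, -0.9, -0.4]
opening: 0.0617
grip_force: 0.0
```

Emit:
step_arm(
  translation=[
    [0,0,0],
    [0,0,0],
    [0,0,0],
    [0,0,0],
    [0,0,0],
  ],
  rotation=[
    [0,0,0],
    [0,0,0],
    [0,0,0],
    [0,0,0],
    [0,0,0],
  ],
  fingers=[-1,-1,-1,-1,-1],
)

```text
time: 24.28
tool_pos: [0.6466, -0.028, 0.0641]
ee_rot: [0.001, -0.023, 1.0, -0.0]
wrist_force: [-0.2, -0.3, 6.3]
opening: 0.0373
grip_force: 60.3
```

Emit:
step_arm(
  translation=[
    [0,0,-0.05],
    [0,0,-0.15],
    [0,0,-0.3],
    [0,0,-0.45],
    [0,0,-0.55],
    [0,0,-0.55],
  ],
  rotation=[
    [0,0,0],
    [0,0,0],
    [0,0,0],
    [0,0,0],
    [0,0,0],
    [0,0,0],
  ],
  fingers=[-1,-1,-1,-1,-1,-1],
)

```text
time: 25.02
tool_pos: [0.6468, -0.028, 0.1471]
ee_rot: [0.001, -0.023, 1.0, -0.0]
wrist_force: [0.1, 0.6, -0.5]
opening: 0.037
grip_force: 60.2
```

```bash
python3 - <<'E'
from h import *
go(.433,.2085,.145,93)
E
```

```text
turn 0 [-0.     0.003 -0.007]
  turn 180 [5.000e-03 1.000e-03 3.993e+00]
  shift [1.35  1.642 0.01 ] t 25.02 pos [ 0.6468 -0.028   0.1471] close 92.7 open 0.037 F [ 0.1  0.6 -0.5] q6 -0.09
```

Emit:
step_arm(
  translation=[
    [0.25,0,0],
    [0.6,0,0],
    [0.7,0.2,0],
    [0.7,0.5,0],
    [0.7,0.7,0],
    [0.7,0.7,0],
  ],
  rotation=[
    [0,0,0],
    [0,0,0],
    [0,0,0],
    [0,0,0],
    [0,0,0],
    [0,0,0],
  ],
  fingers=[-1,-1,-1,-1,-1,-1],
)

```text
time: 25.78
tool_pos: [0.5356, 0.0736, 0.1448]
ee_rot: [-0.001, -0.025, 1.0, -0.0]
wrist_force: [-0.5, -0.0, -0.2]
opening: 0.0372
grip_force: 60.3
```

Emit:
step_arm(
  translation=[
    [0.2,0.3,0],
    [0.45,0.6,0],
    [0.65,0.85,0],
    [0.65,0.94,0],
    [0.65,0.94,0],
    [0.65,0.94,0],
  ],
  rotation=[
    [0,0,0],
    [0,0,0],
    [0,0,0],
    [0,0,0],
    [0,0,0],
    [0,0,0],
  ],
  fingers=[-1,-1,-1,-1,-1,-1],
)

```text
time: 26.52
tool_pos: [0.433, 0.2074, 0.1453]
ee_rot: [-0.0, -0.023, 1.0, -0.0]
wrist_force: [-0.5, -0.6, -2.0]
opening: 0.0372
grip_force: 60.5
```

```bash
python3 - <<'E'
from h import *
import cv2
go(.433,.2085,.0595,93)
im=manip.read_camera('wrist');cv2.imwrite('pics/w8.png',im[:,:,::-1])
E
```

```text
turn 0 [-0.001 -0.    -0.008]
  turn 180 [-0.000e+00  1.000e-03  3.992e+00]
  shift [-0.001  0.008  0.572] t 26.52 pos [0.433  0.2074 0.1453] close 92.6 open 0.0372 F [-0.5 -0.6 -2. ] q6 0.4
```

View pics/w8.png

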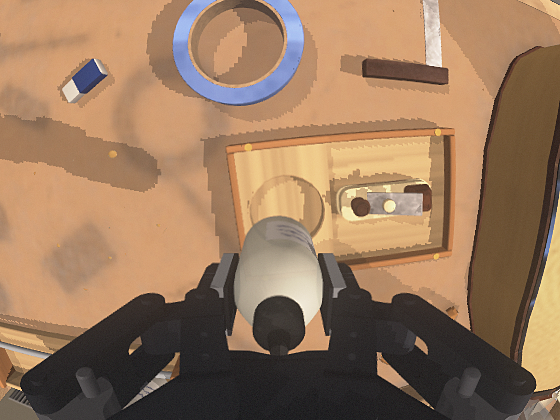

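```bash
python3 - <<'E'
from h import *
w=wr([(249.5,208),(323.5,207),(286,174.5)],.018).round(4);print(w,(w[0]+w[1])/2,np.linalg.norm(w[0]-w[1]))
print('trayc',wr([(227,145),(454,128),(453,256)],.018).round(4))
print('plane',wr([(337,203),(437,194)],.017).round(4))
E
```

```text
[[0.4326 0.1851 0.018 ]
 [0.4291 0.2444 0.018 ]
 [0.4043 0.213  0.018 ]] [0.43085 0.21475 0.018  ] 0.05940319856708057
trayc [[0.3828 0.1661 0.018 ]
 [0.3546 0.3534 0.018 ]
 [0.4703 0.3735 0.018 ]]
plane [[0.4255 0.2554 0.017 ]
 [0.4129 0.3444 0.017 ]]
```

Emit:
step_arm(
  translation=[
    [0,0.027,0.15],
    [0,0.027,0.3],
    [0,0.027,0.43],
    [0,0.027,0.51],
    [0,0.027,0.55],
    [0,0.027,0.57],
    [0,0.027,0.575],
    [0,0.027,0.575],
  ],
  rotation=[
    [0,0,0],
    [0,0,0],
    [0,0,0],
    [0,0,0],
    [0,0,0],
    [0,0,0],
    [0,0,0],
    [0,0,0],
  ],
  fingers=[-1,-1,-1,-1,-1,-1,-1,-1],
)

```text
time: 27.58
tool_pos: [0.4323, 0.2125, 0.0597]
ee_rot: [0.0, -0.023, 1.0, 0.0]
wrist_force: [0.5, -0.5, -1.9]
opening: 0.037
grip_force: 60.5
```

Emit:
step_arm(
  translation=[
    [0,0,0.006],
    [0,0,0.012],
    [0,0,0.012],
  ],
  rotation=[
    [0,0,0],
    [0,0,0],
    [0,0,0],
  ],
  fingers=[-1,-1,-1],
)

```text
time: 27.95
tool_pos: [0.4323, 0.2124, 0.0581]
ee_rot: [0.0, -0.023, 1.0, 0.0]
wrist_force: [-1.6, 0.2, 5.1]
opening: 0.037
grip_force: 61.1
```

Emit:
step_arm(
  translation=[
    [0,0,0],
    [0,0,0],
    [0,0,0],
    [0,0,0],
    [0,0,-0.1],
    [0,0,-0.35],
    [0,0,-0.7],
    [0,0,-0.9],
    [0,0,-0.9],
  ],
  rotation=[
    [0,0,0],
    [0,0,0],
    [0,0,0],
    [0,0,0],
    [0,0,0],
    [0,0,0],
    [0,0,0],
    [0,0,0],
    [0,0,0],
  ],
  fingers=[0,0.2,0.5,0.5,0.5,0.5,0.5,0.5,0.5],
)

```text
time: 29.08
tool_pos: [0.4333, 0.2129, 0.1948]
ee_rot: [0.002, -0.023, 1.0, 0.001]
wrist_force: [0.5, 0.3, 0.4]
opening: 0.0641
grip_force: 0.0
```

Emit:
step_arm(
  translation=[
    [0.2,-0.4,-0.2],
    [0.4,-0.8,-0.2],
    [0.5,-1,-0.2],
    [0.5,-1,-0.2],
    [0.5,-1,-0.2],
  ],
  rotation=[
    [0,0,0],
    [0,0,0],
    [0,0,0],
    [0,0,0],
    [0,0,0],
  ],
  fingers=[0.5,0.5,0.5,0.5,0.5],
)

```text
time: 29.7
tool_pos: [0.3644, 0.0591, 0.2221]
ee_rot: [-0.0, -0.023, 1.0, 0.0]
wrist_force: [-0.9, 0.3, -0.0]
opening: 0.0641
grip_force: 0.0
```

```bash
python3 - <<'E'
from h import *
import cv2
s=manip.read_camera('top')
out=np.zeros((600,800,3),np.uint8)
out[:300,:400]=cv2.resize(s[225:300,110:210],(400,300),interpolation=cv2.INTER_CUBIC);out[:300,400:]=cv2.resize(s[228:303,348:448],(400,300),interpolation=cv2.INTER_CUBIC)
out[300:,:400]=cv2.resize(manip.read_camera('scene'),(400,300));out[300:460,400:]=cv2.resize(s[132:192,218:368],(400,160),interpolation=cv2.INTER_CUBIC)
cv2.imwrite('pics/end.png',out[:,:,::-1])
E
```

```text
(no output)
```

View pics/end.png

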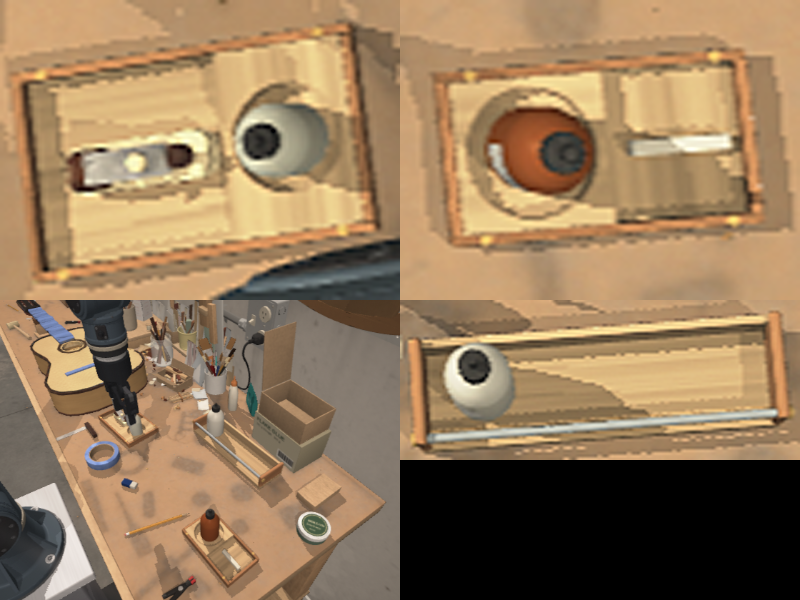

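```bash
python3 - <<'E'
from h import *
def f(p,z,c,yaw):
    w=px2w('top',[p],z)[0,:2]-c;a=np.radians(yaw);return [round(w[0]*np.cos(a)+w[1]*np.sin(a),4),round(-w[0]*np.sin(a)+w[1]*np.cos(a),4)]
L=(np.array([.4249,.2619]),8.8);S=(np.array([.4216,-.2668]),4.5)
print('oil',f((110+262/4,225+142/4),.099,*L),'want 0 -.054')
print('plane',f((110+143/4,225+161/4),.018,*L),'want 0 .036')
print('shel',f((348+163/4,228+154/4),.112,*S),'want 0 .038')
print('nut',f((348+282/4,228+146/4),.014,*S),'want 0 -.042')
E
```

```text
oil [np.float64(-0.0015), np.float64(-0.0571)] want 0 -.054
plane [np.float64(-0.0005), np.float64(0.0301)] want 0 .036
shel [np.float64(0.0029), np.float64(0.0415)] want 0 .038
nut [np.float64(-0.0029), np.float64(-0.0475)] want 0 -.042
```

All four items are well within tolerance, and the alcohol bottle hasn't moved.

```bash
python3 -c "
from plant import manip
print(manip.hand_in())"
```

```text
the job is handed in; nothing more can be done
None
```

Both kits are made up and the job is handed in at about 30 s of the allowed 96 s; no verdict came back, but the last top-camera check put all four items within about 6 mm of their targets, and the bigger white bottle showed no movement.

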